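Shut the drill jig and lock its leaf with the quarter-turn T-screw

ROBOT

A 7-joint arm with a two-finger parallel gripper is mounted at the origin on the work surface; the furniture and walls round the work are solid. World frame = base frame: x ahead of the robot, y to its left, z up, the work surface at z = 0. Lengths are in mm, angles in rad, forces in N, time in s.
With the tool pointing down it reaches from about 425 to 925 mm from the base axis. Payload 6.8 kg.
Tool frame: the origin (TCP) lies at the very end of the fingers, on their centre line; the grasp point (between the pads) lies behind it (ctrl.hold_point_z is the z of the grasp point in the tool frame, in mm); z points along the fingers, y is the line along which they close (so a half turn about z gives the same grasp; the last joint's range is limited). The gripper opens to 88 mm and grips with 3 to 60 N. Pads are 20 mm wide; open, the fingers measure 115 mm over their backs; the gripper's body (75 mm by 178 mm) begins 61 mm behind the grasp point.
Start: joints at [1.132, 0.477, 0.022, 1.555, -0.011, 1.109, -0.083], TCP at [219.249, -638.418, 222.664] pointing down, gripper open.
Joint ranges: [-2.96, 2.96], [-0.34, 2.1], [-1.41, 1.46], [0.24, 2.44], [-1.37, 4.51], [0.17, 1.92], [-2.96, 2.96]. Speed limits (rad/s): [2.39, 2.39, 3.14, 3.14, 3.14, 3.14, 3.14].

INTERFACE

Orientations are given as a rotation vector (axis times angle).
In Python, from plant import ctrl, viewer, workorder gives the robot as it stands.
- The arm moves only by the tool drive_tool, never from a script. Its argument "series" is a list of rows, each a list of 6 numbers: the shift along the tool's x, y, z in m, then the turn, a rotation vector about the tool's x, y, z in rad. A call has 1 to 5 rows; each row is the pose to reach, as a shift and turn from the pose commanded when the call began, along the tool's axes at that moment; what a row does not reach only later rows make up. A row lasts 1/12 s, in which the tool goes at most 41.7 mm and 7.16 degrees, less where a joint would pass 70% of its speed; a pose out of reach is approached as far as the arm can. A call with a gripper value outside its range is refused whole. "fingers" is the opening, from 0 (shut) to 1 (fully open), set as the call begins (left out, the last holds). The fingers move at their own pace and stop on an object; "grip_force" is the grip in N (left out, the last holds). Time passes only in rows, so rows that repeat a pose let the fingers close. It gives the time, the measured TCP pose, the force, the opening and the grip force at its end, in the units of the state.
- ctrl.observe(): the state, without advancing time (a new reading comes with each control period).
- viewer.capture(name): name is "side" or "top" or "wrist"; returns the picture (400x640x3 uint8, red, green, blue); there is no depth.
- viewer.get_calibration(name): a dict with "intrinsics" (3x3 intrinsics, pixels), "extrinsics" (4x4, takes a point from world to camera coordinates). Camera axes: x right, y up, looking along -z (the intrinsics and any distortion apply to the point x, -y, -z); pixel columns grow to the right and rows downward; lengths in mm; the calibration is good to about 2 mm. A picture is of the moment at which its call begins: read the wrist's pose just before it. get_calibration takes no time and is no camera call; for the wrist camera it gives the pose at the moment of the call.
- workorder.sign_off(): hands the job in; it is judged then, once.
The state is a dict: "t": time; "joint_positions": joint angles; "joint_vel": joint speeds; "tau": joint torques, N m; "tcp_pos": TCP position; "tcp_rot": TCP orientation; "ft_force": force on the tool from outside, world axes, zero at the start; "ft_torque": the same for the moment, N m; "width": finger opening in mm; "finger_force": force on a finger pad.
Only numpy, scipy, OpenCV 4.12 (cv2) and the standard library are available. Lean on these libraries where they do the work, as an engineer would, in place of code of your own. Each camera call takes 0.05 s, during which the arm holds its last target. There are 200 camera calls.

TASK

Get the hinged-leaf drill jig ready for drilling: bring the head of its T-screw into line with the leaf's slot, swing the leaf fully down over the wooden blank so that the T-head comes up through the slot, then give the T-head a quarter turn until it stands fully crosswise over the slot and holds the leaf. Keep the blank in its nest and leave the dark offcut and the jar of nails beside the jig where they are.

Things in the scene. Friction and masses are not known exactly. Their poses are not given: they have to be found in the camera images.
- jig: the drill jig: a plywood board 250 mm long (x axis), 170 wide (y), 18 thick, bolted to the bench. Origin: centre of its underside, on the bench. Its x axis points from the T-screw end to the hinge end, roughly away from the robot. A wooden hinge block at x = +82 to +116 mm reaches 51 mm above the bench, two rest buttons for the leaf at x = -99, y = +36 and -36 mm reach 53.5 mm
- leaf_hinge (a point): middle of the leaf's hinge axis, at x = +80 mm, y = 0 of the jig and 58 mm above the bench; the hinge axis runs along the jig's y axis
- leaf (a joint): opening of the leaf, rad: an aluminium plate 90 mm wide, 9 thick, reaching 8 to 190 mm from the hinge axis, mid-plane through it. 0: fully down, level on the rest buttons, upper face 62.5 mm above the bench; 1.57: upright. Starts leaning back past upright, away from the T-screw (limit 2.0). Stiff hinge: the leaf stays at any angle, also just short of shut; 2 to 4 N at the free edge move it
- leaf_slot (a point): centre of the slot, on the leaf's upper face (its back when the leaf stands open), 136 mm from the hinge axis. The slot is a rectangle 82 mm long, along the leaf's length, and 24 mm wide, right through; x axis along the slot, z out of the upper face. Two low drill bushings stick up 3.5 mm at 52 mm from the hinge axis
- t_screw (a joint): angle of the T-screw, rad, counter-clockwise from above. 0: its bar lies along the jig's x axis, in line with the slot; 1.57: crosswise. Stops at -0.03 and 1.60; it starts part-turned between them. The bar passes the slot when within about 0.14 of in line, else the leaf catches on it. Turns with light friction (1.5 to 2 N at a wing's end) and stays where it is left
- t_bar (a point): centre of the T-screw's head, on its turning axis: x = -55 mm, y = 0 of the jig, 73.5 mm above the bench. The head is a level round dark steel bar, 16 mm thick and 72 mm long, x axis along it, with a 21 mm hub in its middle, on an upright 13 mm spindle; below is a 29 mm boss, top 48 mm above the bench. With the leaf down the bar's underside is 3 mm above the leaf
- blank_mid (a point): centre of the wooden blank, a softwood offcut 45 x 150 x 34 mm, its 150 mm side along the jig's y axis, lying loose on the board in its nest between two wooden fences and against an end stop (nest place: x = +28, y = -10 mm of the jig, centre 35 mm above the bench)
- spare_offcut_mid (a point): centre of a dark wood offcut, 60 x 120 x 20 mm, lying beside the jig; leave it
- nail_jar_mid (a point): centre of a small glass jar of nails, 58 mm across, 74 mm high, beside the jig; leave it

How it is judged (in metres and radians):
On the way:
1. the leaf is fully down with the T-head through its slot, still in line with it (value of joint leaf below 0.03 rad and value of joint t_screw below 0.3 rad), for 0.2 s.
At the end, for the whole second after the job is handed in: the leaf is fully down (within 0.03 rad), the T-head stands above it turned crosswise to the slot (at least 1.3 of 1.57 rad), both at rest, and the blank lies in its nest (within 6 mm across the fences and 20 mm along them) (value of joint leaf below 0.03 rad and value of joint t_screw above 1.3 rad and velocity of joint t_screw between -0.05 and 0.05 rad/s and velocity of joint leaf between -0.05 and 0.05 rad/s and x of blank_mid in the frame of jig between 0.022 and 0.034 m and y of blank_mid in the frame of jig between -0.03 and 0.01 m and z of blank_mid in the frame of jig below 0.042 m); the robot touches nothing.
It fails at once if the dark offcut or the jar of nails beside the jig is pushed more than 40 mm from its place (distance of any of spare_offcut_mid, nail_jar_mid from where it was at the start of the episode above 0.04 m).
It also fails if it takes over 61 s, if anything falls off the work surface, if the arm or the gripper's body presses on something with over 40 N, if the wrist force passes 120 N, or if a joint passes its speed limit or range.

## Working session

There is one attempt and no reset: what is moved stays moved. The work goes in short steps, Python scripts to look and compute and a tool call to move; the robot and the scene stay as the last step left them, time stands still between calls to the robot, and variables do not carry over. Pictures are saved under pics/ and viewed, at most 10 in all, crops included, and the job is handed in when it is done.

Besides the shell and the picture viewer there is one more tool, called after ">>>" by a JSON object that holds its "name" and its "arguments". drive_tool: Moves the arm, as the interface text tells. Its arguments: {"type":"object","properties":{"series":{"type":"array"},"fingers":{"type":"number"},"grip_force":{"type":"number"}},"required":["series"]}

```bash
mkdir -p pics; ls
python3 - <<'E'
from plant import ctrl, viewer
import cv2,numpy as np
s=ctrl.observe();print(s['t'],s['tcp_pos'],s['tcp_rot'],s['width'],ctrl.hold_point_z)
for n in("top","side"):
    im=viewer.capture(n);cv2.imwrite(f"pics/{n}0.png",im[:,:,::-1])
    c=viewer.get_calibration(n);print(n,np.round(c['intrinsics'],1).tolist(),np.round(c['extrinsics'],3).tolist(),[k for k in c])
E
```

```text
pics
0.0 [ 219.02466139 -637.85148716  221.70250033] [-3.09703968e+00 -5.16964663e-01  6.64457733e-04] 87.52623644641125 -18.700000000000003
top [[411.7, 0.0, 315.6], [0.0, 411.7, 194.9], [0.0, 0.0, 1.0]] [[-0.011, -1.0, 0.024, 83.574], [0.999, -0.009, 0.05, -517.852], [-0.049, 0.025, 0.998, -882.512], [0.0, 0.0, 0.0, 1.0]] ['intrinsics', 'extrinsics']
side [[417.3, 0.0, 326.9], [0.0, 417.3, 200.3], [0.0, 0.0, 1.0]] [[-0.156, 0.988, -0.006, 16.714], [-0.682, -0.103, 0.724, 310.374], [0.715, 0.117, 0.69, -1296.319], [0.0, 0.0, 0.0, 1.0]] ['intrinsics', 'extrinsics']
```

View pics/top0.png

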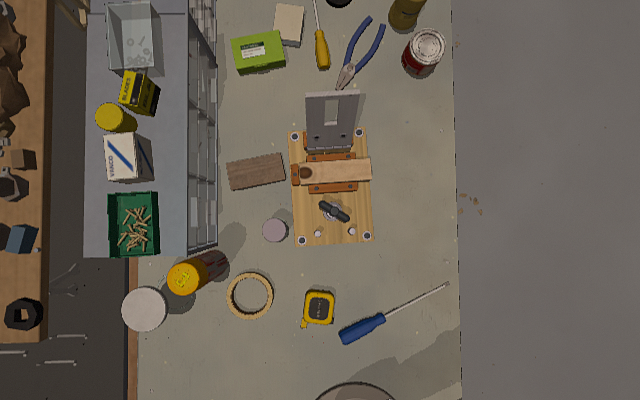

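View pics/side0.png

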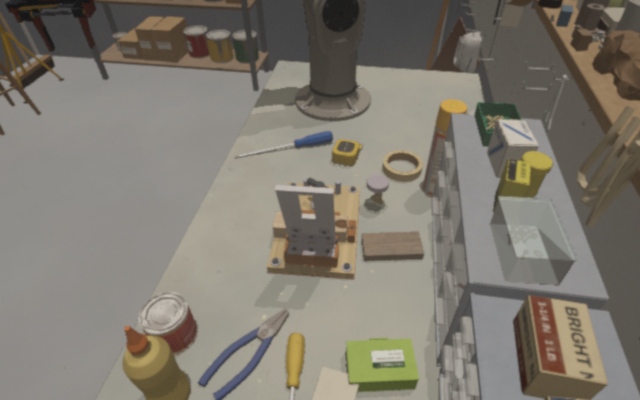

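The top view shows board bolts near (296,136), (362,132), (302,240) and (368,236). The T-bar runs from about (320,203) to (347,219), and the leaf leans back at rows 90–150. The offcut (256,171) and jar (275,230) are on the left (+y).

```bash
cat > h.py <<'E'
from plant import ctrl, viewer, workorder
import cv2, numpy as np
from scipy.spatial.transform import Rotation as R
def ray(name,px,z,c=None):
    c=c or viewer.get_calibration(name);E=np.array(c['extrinsics']);K=np.array(c['intrinsics'])
    d=np.linalg.inv(K)@[px[0],px[1],1];d=E[:3,:3].T@(d*[1,-1,-1]);o=-E[:3,:3].T@E[:3,3]
    return o+d*(z-o[2])/d[2]
def proj(name,P,c=None):
    c=c or viewer.get_calibration(name);E=np.array(c['extrinsics']);K=np.array(c['intrinsics'])
    q=K@((E[:3,:3]@P+E[:3,3])*[1,-1,-1]);return q[:2]/q[2]
E
python3 - <<'E'
from h import *
im=cv2.imread('pics/top0.png')
g=cv2.cvtColor(im,cv2.COLOR_BGR2GRAY)
B=[]
for (u,v) in [(295,136),(362,132),(302,240),(368,236)]:
    w=im[v-7:v+8,u-7:u+8].astype(int); m=(w[:,:,2]-w[:,:,0]<25)
    ys,xs=np.nonzero(m); p=(u-7+np.median(xs),v-7+np.median(ys)); P=ray('top',p,20); B.append(P[:2]); print(p,P.round(1),m.sum())
B=np.array(B);print(B.mean(0)); print(np.linalg.norm(B[0]-B[1]),np.linalg.norm(B[0]-B[2]))
for a,b in((2,0),(3,1)): d=B[b]-B[a];print('yaw',np.arctan2(d[1],d[0]))
for a,b in((1,0),(3,2)): d=B[b]-B[a];print('yaw2',np.arctan2(-d[0],d[1]))
o=B.mean(0)
# bar
w=g[190:230,310:360];m=(w<75).astype(np.uint8);n,l,st,ce=cv2.connectedComponentsWithStats(m)
i=1+np.argmax(st[1:,4]);ys,xs=np.nonzero(l==i);print(st[i]);r=cv2.minAreaRect(np.c_[xs+310,ys+190].astype(np.float32));print(r)
bx=cv2.boxPoints(r);print([ray('top',p,73.5)[:2].round(1).tolist() for p in bx], ray('top',r[0],73.5))
for n_,p,z in (('offcut',(256,171),20),('jar',(275,230),74)):print(n_,ray('top',p,z).round())
cv2.imwrite('pics/crop.png',cv2.resize(im[80:260,215:395],None,fx=3.3,fy=3.3,interpolation=cv2.INTER_CUBIC))
s=ctrl.observe();print(R.from_rotvec(s['tcp_rot']).as_matrix().round(3))
E
```

```text
(np.float64(294.0), np.float64(135.0)) [648.5 123.9  20. ] 82
(np.float64(362.0), np.float64(132.0)) [654.2 -23.9  20. ] 131
(np.float64(302.0), np.float64(241.0)) [419.8 108.7  20. ] 76
(np.float64(368.0), np.float64(236.0)) [428.8 -33.1  20. ] 109
[537.83465252  43.90011131]
147.89108444672448 229.21120309781526
yaw 0.06662218857188179
yaw 0.04111331001116878
yaw2 0.038704005559234915
yaw2 0.06321982229245225
[  9  10  31  23 309]
((333.64678955078125, 211.1559600830078), (34.47383117675781, 10.4979248046875), 28.300758361816406)
[[489.9, 79.4], [508.5, 69.1], [474.8, 8.1], [456.3, 18.4]] [482.37419094  43.74857401  73.5       ]
offcut [571. 206.  20.]
jar [446. 162.  74.]
[[ 0.946  0.325 -0.001]
 [ 0.325 -0.946  0.001]
 [-0.    -0.002 -1.   ]]
```

View pics/crop.png

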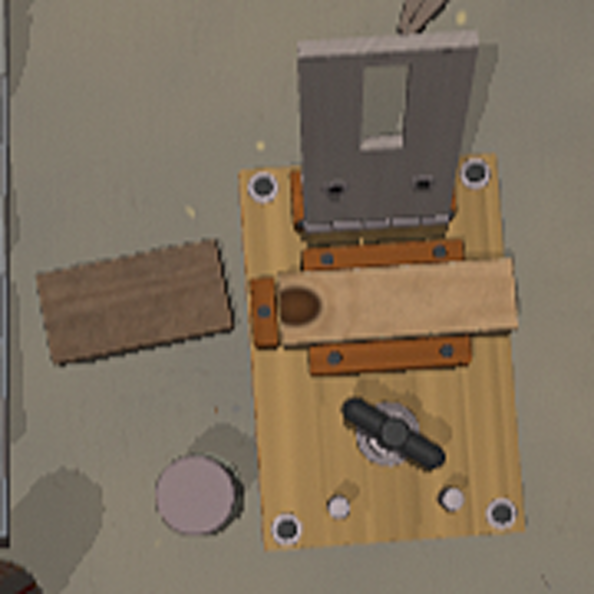

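In the crop the bolts lie along about 0.06 rad of yaw, which puts the jig origin near (536.5, 46). The T axis comes out near (482, 42.5), and the bar is about 1.0 rad from in line. I'll move above the near wing first.

>>> {"name": "drive_tool", "arguments": {"series": [[0.03,-0.0256,-0.001,0,0,0],[0.06,-0.0512,-0.002,0,0,0],[0.09,-0.0768,-0.003,0,0,0],[0.12,-0.1024,-0.004,0,0,0],[0.15,-0.128,-0.005,0,0,0]], "fingers": 0.4}}

```text
t: 0.52
tcp_pos: [320.0, -466.7, 227.3]
tcp_rot: [-3.098, -0.517, 0.001]
ft_force: [1.1, -0.2, 0.7]
width: 58.0
finger_force: 0.0
```

>>> {"name": "drive_tool", "arguments": {"series": [[0.03,-0.0256,-0.001,0,0,0],[0.06,-0.0512,-0.002,0,0,0],[0.09,-0.0768,-0.003,0,0,0],[0.12,-0.1024,-0.004,0,0,0],[0.15,-0.128,-0.005,0,0,0]]}}

```text
t: 0.93
tcp_pos: [420.2, -297.0, 232.5]
tcp_rot: [-3.099, -0.517, 0.001]
ft_force: [0.8, -0.7, -0.3]
width: 35.9
finger_force: 0.0
```

>>> {"name": "drive_tool", "arguments": {"series": [[0.015,-0.029,0,0,0,0],[0.03,-0.058,0,0,0,0],[0.046,-0.086,0,0,0,0],[0.061,-0.115,0,0,0,0],[0.076,-0.144,0,0,0,0]]}}

```text
t: 1.35
tcp_pos: [444.7, -136.4, 232.5]
tcp_rot: [3.099, 0.517, -0.001]
ft_force: [-0.1, 0.1, -0.5]
width: 35.1
finger_force: 0.0
```

>>> {"name": "drive_tool", "arguments": {"series": [[0.015,-0.028,0,0,0,-0.12],[0.03,-0.056,0,0,0,-0.24],[0.045,-0.084,0.0,0,0,-0.36],[0.06,-0.112,0.02,0,0,-0.48],[0.075,-0.14,0.04,0,0,-0.6]]}}

```text
t: 1.77
tcp_pos: [471.2, 20.3, 193.1]
tcp_rot: [2.802, 1.417, 0.004]
ft_force: [0.8, -0.4, -1.1]
width: 35.2
finger_force: 0.0
```

>>> {"name": "drive_tool", "arguments": {"series": [[0,0,0.02,0,0,-0.12],[0,0,0.04,0,0,-0.135],[0,0,0.04,0,0,-0.135]]}}

```text
t: 2.02
tcp_pos: [467.6, 19.0, 149.3]
tcp_rot: [-2.701, -1.597, 0.009]
ft_force: [-0.5, -1.2, -0.2]
width: 35.3
finger_force: 0.0
```

```bash
cat >> h.py <<'E'
def go(P,yaw):
    s=ctrl.observe();M=R.from_rotvec(s['tcp_rot']).as_matrix()
    x=[np.cos(yaw),np.sin(yaw),0];T=np.c_[x,np.cross([0,0,-1],x),[0,0,-1]]
    print('tool yaw',np.arctan2(M[1,0],M[0,0]).round(3),'shift',(M.T@(np.array(P)-s['tcp_pos'])/1000).round(4),'turn',R.from_matrix(M.T@T).as_rotvec().round(3),'F',np.round(s['ft_force'],1))
E
python3 - <<'E'
from h import *
s=ctrl.observe();print(s['t'],s['tcp_pos'],s['joint_positions'])
c=viewer.get_calibration('wrist');im=viewer.capture('wrist');cv2.imwrite('pics/w1.png',im[:,:,::-1])
print([proj('wrist',np.array(p),c).round() for p in [(482,42.5,73.5),(470,20.6,81),(494,64,81)]])
go((470,20.6,62),1.066)
E
```

```text
2.0167 [467.64491264  18.97065876 149.29673939] [ 0.24273496  0.27326631 -0.47809492  2.07783859  0.16667684  0.83337906
 -0.83643185]
[array([320., 178.]), array([320., 213.]), array([320., 146.])]
tool yaw 1.065 shift [0.0025 0.0006 0.0891] turn [-0.004  0.002 -0.001] F [-0.6 -0.   0.2]
```

View pics/w1.png

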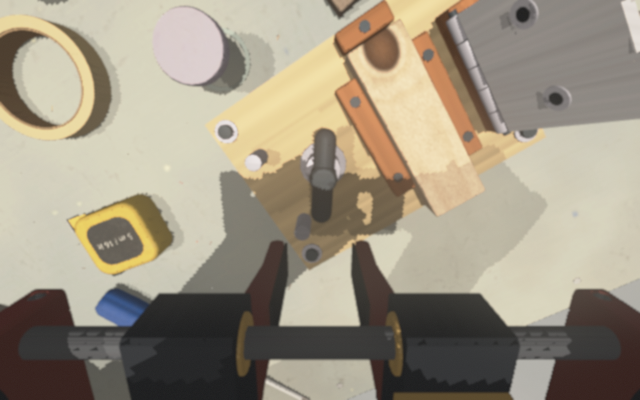

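The wrist view confirms the estimate: the hub is at (321,178), predicted (320,178), and the bar runs along the tool x axis. I'll descend over the near wing and close lightly.

>>> {"name": "drive_tool", "arguments": {"series": [[0.0025,0.0006,0.03,0,0,0],[0.0025,0.0006,0.06,0,0,0.03],[0.0025,0.0006,0.08,0,0,0.05],[0.0025,0.0006,0.087,0,0,0.05]]}}

```text
t: 2.4
tcp_pos: [471.3, 19.9, 64.3]
tcp_rot: [-2.747, -1.524, 0.004]
ft_force: [-0.4, -0.3, -0.2]
width: 35.2
finger_force: 0.0
```

>>> {"name": "drive_tool", "arguments": {"series": [[0,0,0,0,0,0],[0,0,0,0,0,0],[0,0,0,0,0,0],[0,0,0,0,0,0],[0,0,0,0,0,0]], "fingers": 0.1, "grip_force": 8}}

```text
t: 2.82
tcp_pos: [472.2, 20.7, 66.9]
tcp_rot: [2.744, 1.528, 0.001]
ft_force: [-4.6, 0.0, 7.7]
width: 15.9
finger_force: 8.1
```

Run:
```python
from h import *
s=ctrl.observe();print(s['t'],s['tcp_pos'],s['width'],s['finger_force'],s['ft_force'],s['ft_torque'])
c=np.array([482,42.5])
for y in (0.9,0.75,.6,.45,.3,.15,0.03):
    print(y,end=' ');go((*(c-25*np.array([np.cos(y),np.sin(y)])),62),y)
```

```text
2.8167 [472.23330345  20.67832573  66.87771995] 15.925815190707446 8.083206564188004 [-4.56955961  0.01995647  7.67198808] [0.05407809 0.9065949  0.09463781]
0.9 tool yaw 1.016 shift [-0.0011 -0.0061  0.0049] turn [ 0.001 -0.     0.116] F [-4.6  0.   7.7]
0.75 tool yaw 1.016 shift [-0.0004 -0.0098  0.0049] turn [ 0.001 -0.     0.266] F [-4.6  0.   7.7]
0.6 tool yaw 1.016 shift [ 0.0008 -0.0133  0.0049] turn [ 0.001 -0.     0.416] F [-4.6  0.   7.7]
0.45 tool yaw 1.016 shift [ 0.0026 -0.0166  0.0049] turn [ 0.001 -0.     0.566] F [-4.6  0.   7.7]
0.3 tool yaw 1.016 shift [ 0.0048 -0.0196  0.0049] turn [ 0.001 -0.     0.716] F [-4.6  0.   7.7]
0.15 tool yaw 1.016 shift [ 0.0075 -0.0222  0.0049] turn [ 0.001 -0.     0.866] F [-4.6  0.   7.7]
0.03 tool yaw 1.016 shift [ 0.0099 -0.024   0.0049] turn [ 0.001 -0.     0.986] F [-4.6  0.   7.7]
```

>>> {"name": "drive_tool", "arguments": {"series": [[-0.001,-0.006,0,0,0,0.116],[-0.0005,-0.009,0,0,0,0.236],[0.0005,-0.012,0,0,0,0.356],[0.0017,-0.0148,0,0,0,0.476],[0.003,-0.0172,0,0,0,0.59]]}}

```text
t: 3.23
tcp_pos: [460.5, 32.1, 66.9]
tcp_rot: [3.072, 0.654, 0.005]
ft_force: [-0.8, -0.8, 1.8]
width: 15.7
finger_force: 8.0
```

Run:
```python
from h import *
s=ctrl.observe();print(s['t'],s['tcp_pos'],s['width'],s['finger_force'],s['ft_force'],s['ft_torque'])
c=np.array([482,42.5])
for y in (.3,.15,0.03):
    print(y,end=' ');go((*(c-25*np.array([np.cos(y),np.sin(y)])),62),y)
```

```text
3.2333 [460.46038971  32.13679577  66.92609657] 15.660413310897406 7.985675632953644 [-0.75074903 -0.84444659  1.78556571] [-0.12614223  0.02764496  0.07351642]
0.3 tool yaw 0.419 shift [-0.0009 -0.0037  0.0049] turn [ 0.001 -0.003  0.119] F [-0.8 -0.8  1.8]
0.15 tool yaw 0.419 shift [-0.0002 -0.0074  0.0049] turn [ 0.001 -0.003  0.269] F [-0.8 -0.8  1.8]
0.03 tool yaw 0.419 shift [ 0.0007 -0.0102  0.0049] turn [ 0.001 -0.003  0.389] F [-0.8 -0.8  1.8]
```

>>> {"name": "drive_tool", "arguments": {"series": [[-0.0008,-0.0037,0,0,0,0.12],[-0.0002,-0.0068,0,0,0,0.24],[0.0006,-0.0097,0,0,0,0.37],[0.0006,-0.0097,0,0,0,0.37]]}}

```text
t: 3.57
tcp_pos: [457.8, 41.9, 67.0]
tcp_rot: [-3.14, -0.081, -0.007]
ft_force: [2.3, -0.6, 1.7]
width: 15.6
finger_force: 8.0
```

>>> {"name": "drive_tool", "arguments": {"series": [[0,0,0,0,0,0],[0,0,0,0,0,0],[0,0,0,0,0,0],[0,0,0,0,0,0]], "fingers": 0.4}}

```text
t: 3.9
tcp_pos: [455.4, 41.2, 65.6]
tcp_rot: [-3.14, -0.09, 0.001]
ft_force: [1.0, 0.1, -0.2]
width: 34.8
finger_force: 0.0
```

>>> {"name": "drive_tool", "arguments": {"series": [[0,0,-0.02,0,0,0],[0,0,-0.06,0,0,0],[0,0,-0.1,0,0,0],[0,0,-0.14,0,0,0],[0,0,-0.18,0,0,0]]}}

```text
t: 4.32
tcp_pos: [454.9, 41.1, 247.5]
tcp_rot: [3.14, 0.089, -0.001]
ft_force: [0.9, 0.6, -0.4]
width: 35.6
finger_force: 0.0
```

Run:
```python
from h import *
s=ctrl.observe();print(s['t'],s['tcp_pos'],s['width'],s['ft_force'])
c=viewer.get_calibration('wrist');im=viewer.capture('wrist');cv2.imwrite('pics/w2.png',im[:,:,::-1])
im=viewer.capture('side')[:,:,::-1];
cv2.imwrite('pics/s2.png',np.hstack([cv2.resize(im[130:300,240:440],None,fx=2,fy=2),cv2.resize(cv2.imread('pics/w2.png')[:340,120:520],(400,340))]))
o=np.array([536.5,45.8]);
def J(x,y,z): 
    c_,s_=np.cos(.06),np.sin(.06);return np.array([o[0]+c_*x-s_*y,o[1]+s_*x+c_*y,z])
print([ (proj('wrist',J(x,0,73.5),c)-[120,0]+[400,0]).round() for x in(-91,-55,-19)])
for th in(1.7,1.8,1.9,2.0): print(th,[((proj('side',J(80-190*np.cos(th),y,58+190*np.sin(th)))-[240,130])*2).round() for y in (45,-45)])
for P in ((560,0,285),(725,18,290),(725,18,210)): go(P,.06)
```

```text
4.3167 [454.89155884  41.11393694 247.45807394] 35.58441283421691 [ 0.8643189   0.58640128 -0.3627583 ]
[array([598., 193.]), array([598., 159.]), array([598., 124.])]
1.7 [array([188.,  85.]), array([76., 79.])]
1.8 [array([186., 104.]), array([72., 97.])]
1.9 [array([184., 125.]), array([ 68., 118.])]
2.0 [array([182., 147.]), array([ 65., 140.])]
tool yaw 0.056 shift [ 0.0986  0.0476 -0.0321] turn [-0.001 -0.011 -0.004] F [ 1.2 -1.   0.3]
tool yaw 0.056 shift [ 0.2644  0.0389 -0.0352] turn [-0.001 -0.011 -0.004] F [ 1.2 -1.   0.3]
tool yaw 0.056 shift [0.2635 0.039  0.0448] turn [-0.001 -0.011 -0.004] F [ 1.2 -1.   0.3]
```

View pics/s2.png

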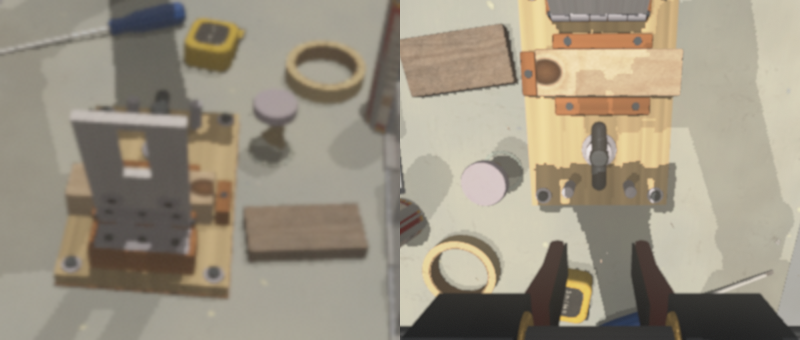

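The bar stands in line with the jig axis (598, rows 124–188 of the composite), and the leaf's top edge matches θ≈1.87. I'll go over and behind the leaf with the fingers shut.

>>> {"name": "drive_tool", "arguments": {"series": [[0,0.0,-0.04,0,0,0],[0.035,0.01,-0.05,0,-0.011,0],[0.07,0.02,-0.05,0,-0.011,0],[0.11,0.028,-0.05,0,-0.011,0],[0.15,0.028,-0.05,0,-0.011,0]], "fingers": 0}}

```text
t: 4.83
tcp_pos: [608.4, 19.0, 295.2]
tcp_rot: [3.139, 0.084, -0.018]
ft_force: [0.2, 0.1, 0.1]
width: 5.2
finger_force: 0.0
```

>>> {"name": "drive_tool", "arguments": {"series": [[0.035,0,0,0,0,0],[0.07,0,0,0,0,0],[0.105,0,0,0,0,0],[0.135,0,0,0,0,0],[0.135,0,0,0,0,0]]}}

```text
t: 5.25
tcp_pos: [744.9, 29.4, 289.8]
tcp_rot: [3.14, 0.089, -0.022]
ft_force: [-1.0, 0.0, -0.6]
width: 0.3
finger_force: 0.0
```

Run:
```python
from h import *
s=ctrl.observe();print(s['t'],s['tcp_pos'],s['width'],s['ft_force'],s['joint_positions'].round(2) if hasattr(s['joint_positions'],'round') else s['joint_positions'])
im=viewer.capture('side')[:,:,::-1];cv2.imwrite('pics/s3.png',cv2.resize(im[60:360,200:500],None,fx=2,fy=2))
go((725,29,215),.06)
```

```text
5.25 [744.89895412  29.43336411 289.7504784 ] 0.28168088713405237 [-0.9716681   0.00723629 -0.59954364] [-0.03  0.57 -0.15  1.25  0.08  1.34 -1.69]
tool yaw 0.057 shift [-0.0167 -0.0006  0.0757] turn [-0.     0.015 -0.004] F [-0.9  0.6  0.5]
```

View pics/s3.png

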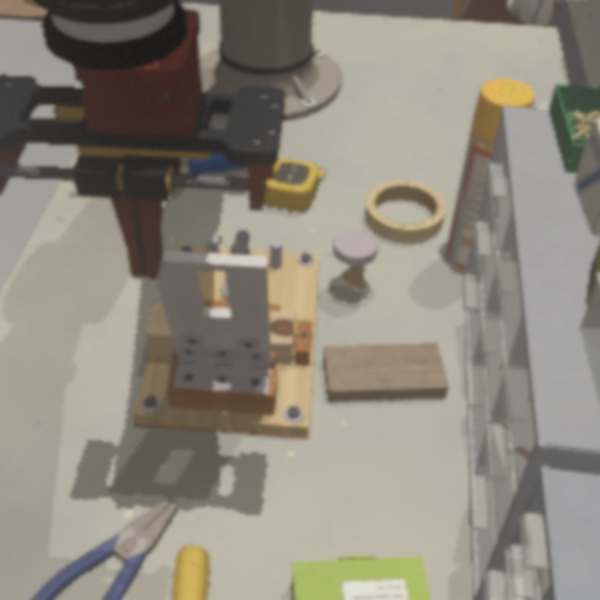

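The side view shows the fingertip at about (145,275) and the leaf's top-left corner at (163,253). I'll check the tip's predicted pixel.

Run:
```python
from h import *
f=lambda P:((proj('side',np.array(P))-[200,60])*2).round()
print(f([745,29.4,290]),f((672,8,240)),f((669,98,240)),f((616,50.6,58)))
for x in (600,640,680,700): print(x,f((x,29.4,290)))
print(f((482,42.5,73)))
```

```text
[146. 267.] [149. 248.] [264. 257.] [223. 356.]
600 [192. 145.]
640 [181. 174.]
680 [169. 207.]
700 [162. 224.]
[238. 253.]
```

>>> {"name": "drive_tool", "arguments": {"series": [[-0.005,0,0.02,0,0.01,0],[-0.01,0,0.045,0,0.01,0],[-0.016,0,0.075,0,0.01,0],[-0.016,0,0.075,0,0.01,0]]}}

```text
t: 5.63
tcp_pos: [719.4, 27.6, 212.8]
tcp_rot: [3.139, 0.089, -0.02]
ft_force: [-1.0, -0.6, -0.8]
width: 0.3
finger_force: 0.0
```

>>> {"name": "drive_tool", "arguments": {"series": [[-0.02,0,-0.002,0,0,0],[-0.04,0,-0.004,0,0,0],[-0.06,0,-0.006,0,0,0],[-0.08,0,-0.008,0,0,0],[-0.096,0,-0.008,0,0,0]]}}

```text
t: 6.05
tcp_pos: [629.1, 22.8, 230.2]
tcp_rot: [3.14, 0.088, 0.005]
ft_force: [3.7, 0.4, 0.9]
width: 0.3
finger_force: 1.1
```

Run:
```python
from h import *
s=ctrl.observe();print(s['t'],s['tcp_pos'],s['ft_force'])
im=viewer.capture('side')[:,:,::-1];cv2.imwrite('pics/s4.png',cv2.resize(im[60:360,200:500],None,fx=2,fy=2))
go((536.5+.998*94.5+1.7,45.8+5.7-28,223),.06)
```

```text
6.05 [629.07039272  22.82376653 230.1568141 ] [3.66694261 0.3681918  0.86115369]
tool yaw 0.056 shift [ 0.0062 -0.0006  0.007 ] turn [ 0.    -0.    -0.004] F [-3.   0.2 -1. ]
```

View pics/s4.png

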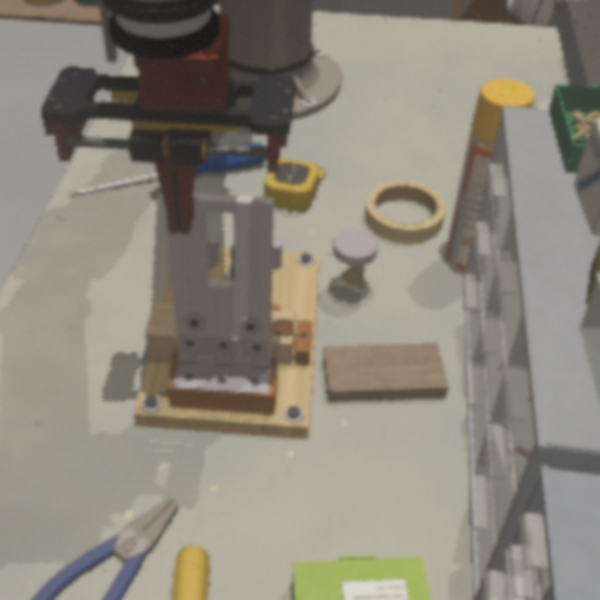

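The fingers press the back of the leaf near its top (180,230) and it's just about upright. I'll carry on along the arc.

>>> {"name": "drive_tool", "arguments": {"series": [[-0.019,0,0.006,0,0,0],[-0.04,0,0.011,0,0,0],[-0.056,0,0.016,0,0,0],[-0.072,0,0.023,0,0,0],[-0.086,0,0.031,0,0,0]]}}

```text
t: 6.52
tcp_pos: [543.7, 18.1, 198.2]
tcp_rot: [3.14, 0.088, 0.003]
ft_force: [-0.3, -0.4, 0.8]
width: 0.2
finger_force: 0.7
```

```bash
cat >> h.py <<'E'
def leaf(*ths):
    for th in ths:
        x=90-165*np.cos(th)+4.5*np.sin(th);z=58+165*np.sin(th)+4.5*np.cos(th)
        print(th,end=' ');go((538.2+.998*x,17.8+.06*x,z),.06)
E
python3 - <<'E'
from h import *
s=ctrl.observe();print(s['t'],s['tcp_pos'],s['ft_force'])
leaf(.9,.8,.7,.6,.5)
E
```

```text
6.5167 [543.67513494  18.14852229 198.16843854] [-0.25323168 -0.43299873  0.76201084]
0.9 tool yaw 0.056 shift [-0.0145  0.0001  0.0081] turn [ 0.    -0.002 -0.004] F [-0.3 -0.4  0.8]
0.8 tool yaw 0.056 shift [-0.0273  0.0001  0.0186] turn [ 0.    -0.002 -0.004] F [-0.3 -0.4  0.8]
0.7 tool yaw 0.056 shift [-0.0388  0.0002  0.0303] turn [ 0.    -0.002 -0.004] F [-0.3 -0.4  0.8]
0.6 tool yaw 0.056 shift [-0.0492  0.0002  0.0432] turn [ 0.    -0.002 -0.004] F [-0.3 -0.4  0.8]
0.5 tool yaw 0.056 shift [-0.0582  0.0002  0.057 ] turn [ 0.    -0.002 -0.004] F [-0.3 -0.4  0.8]
```

>>> {"name": "drive_tool", "arguments": {"series": [[-0.0145,0,0.008,0,0,0],[-0.027,0,0.0185,0,0,0],[-0.039,0,0.03,0,0,0],[-0.049,0,0.043,0,0,0],[-0.058,0,0.057,0,0,0]]}}

```text
t: 6.93
tcp_pos: [485.9, 14.9, 140.6]
tcp_rot: [3.14, 0.088, 0.002]
ft_force: [0.8, 0.2, 0.3]
width: 0.5
finger_force: 0.4
```

Run:
```python
from h import *
s=ctrl.observe();print(s['t'],s['tcp_pos'],s['ft_force'])
leaf(.4,.32,.25,.2,.15,.1,0)
im=viewer.capture('side')[:,:,::-1];cv2.imwrite('pics/s5.png',cv2.resize(im[60:360,200:500],None,fx=2,fy=2))
```

```text
6.9333 [485.85445124  14.92453474 140.59671851] [0.79046034 0.19244381 0.34302104]
0.4 tool yaw 0.056 shift [-0.0078  0.0003  0.0142] turn [ 0.    -0.001 -0.004] F [0.8 0.2 0.3]
0.32 tool yaw 0.056 shift [-0.0128  0.0003  0.0264] turn [ 0.    -0.001 -0.004] F [0.8 0.2 0.3]
0.25 tool yaw 0.056 shift [-0.0164  0.0003  0.0374] turn [ 0.    -0.001 -0.004] F [0.8 0.2 0.3]
0.2 tool yaw 0.056 shift [-0.0184  0.0003  0.0454] turn [ 0.    -0.001 -0.004] F [0.8 0.2 0.3]
0.15 tool yaw 0.056 shift [-0.0201  0.0003  0.0535] turn [ 0.    -0.001 -0.004] F [0.8 0.2 0.3]
0.1 tool yaw 0.056 shift [-0.0214  0.0003  0.0616] turn [ 0.    -0.001 -0.004] F [0.8 0.2 0.3]
0 tool yaw 0.056 shift [-0.0227  0.0004  0.0781] turn [ 0.    -0.001 -0.004] F [0.8 0.2 0.3]
```

View pics/s5.png

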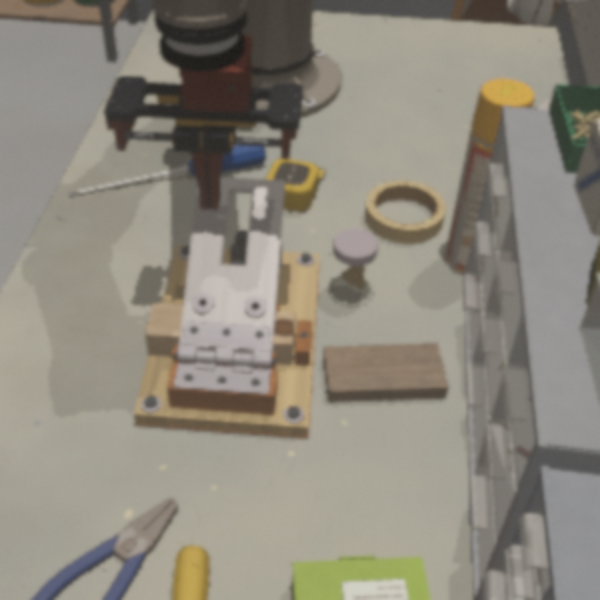

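The leaf is about 0.5 rad open, with the fingertip on its right rail near (208,205) and the bar visible through the slot at (240,245). I'll continue down with small steps.

>>> {"name": "drive_tool", "arguments": {"series": [[-0.008,0,0.014,0,0,0],[-0.013,0,0.0265,0,0,0],[-0.0165,0,0.0375,0,0,0],[-0.0185,0,0.0455,0,0,0],[-0.02,0,0.0535,0,0,0]]}}

```text
t: 7.4
tcp_pos: [466.0, 13.9, 86.4]
tcp_rot: [3.14, 0.088, -0.0]
ft_force: [-0.8, -0.9, 1.5]
width: 0.6
finger_force: 0.3
```

>>> {"name": "drive_tool", "arguments": {"series": [[-0.0013,0,0.008,0,0,0],[-0.002,0,0.016,0,0,0],[-0.0026,0,0.024,0,0,0],[-0.0026,0,0.027,0,0,0],[-0.0026,0,0.028,0,0,0]]}}

```text
t: 7.82
tcp_pos: [463.6, 13.8, 62.0]
tcp_rot: [3.139, 0.087, -0.001]
ft_force: [-20.3, -1.0, 74.2]
width: 0.5
finger_force: 37.0
```

Run:
```python
from h import *
s=ctrl.observe();print(s['t'],s['tcp_pos'],s['ft_force'])
```

```text
7.8167 [463.5854408   13.80415402  61.96247563] [-20.30710671  -0.99271944  74.22399208]
```

>>> {"name": "drive_tool", "arguments": {"series": [[0,0,-0.008,0,0,0],[0,0,-0.02,0,0,0],[0,0,-0.05,0,0,0],[0,0,-0.09,0,0,0],[0,0,-0.09,0,0,0]], "fingers": 0.4}}

```text
t: 8.23
tcp_pos: [466.7, 14.3, 153.6]
tcp_rot: [-3.14, -0.087, -0.014]
ft_force: [2.0, 0.2, 0.6]
width: 29.9
finger_force: 0.0
```

Run:
```python
from h import *
s=ctrl.observe();print(s['t'],s['tcp_pos'],s['width'],s['ft_force'])
go((457,41,100),.06)
im=cv2.resize(viewer.capture('wrist')[:,:,::-1],(480,300))
i2=cv2.resize(viewer.capture('side')[:,:,::-1][130:280,240:400],(320,300))
cv2.imwrite('pics/c6.png',np.hstack([im,i2]))
```

```text
8.2333 [466.72719229  14.31619052 153.62887924] 29.88351473908652 [1.99795495 0.22464613 0.64871766]
tool yaw 0.056 shift [-0.0087 -0.0272  0.0536] turn [-0.    -0.009 -0.004] F [2.  0.2 0.6]
```

View pics/c6.png

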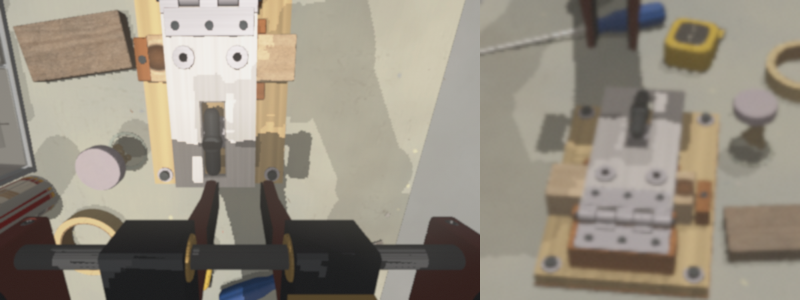

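The leaf lies flat with the bar up through the slot (213,140). Next I'll grip the near wing from above.

>>> {"name": "drive_tool", "arguments": {"series": [[-0.004,-0.014,0.0,0,-0.009,0],[-0.0087,-0.0272,0.02,0,-0.009,0],[-0.0087,-0.0272,0.05,0,-0.009,0],[-0.0087,-0.0272,0.075,0,-0.009,0],[-0.0087,-0.0272,0.085,0,-0.009,0]]}}

```text
t: 8.75
tcp_pos: [449.9, 40.4, 61.1]
tcp_rot: [3.139, 0.088, -0.026]
ft_force: [-40.1, -3.7, 154.9]
width: 35.0
finger_force: 78.5
```

>>> {"name": "drive_tool", "arguments": {"series": [[0,0,0,0,0,0],[0,0,0,0,0,0],[0,0,0,0,0,0],[0,0,0,0,0,0],[0,0,0,0,0,0]], "fingers": 0.1, "grip_force": 8}}

```text
t: 9.17
tcp_pos: [452.1, 40.5, 62.8]
tcp_rot: [3.14, 0.088, -0.017]
ft_force: [-0.5, 0.9, 5.8]
width: 15.6
finger_force: 9.4
```

```bash
cat >> h.py <<'E'
def arc(*ys):
    s=ctrl.observe();print(s['t'],s['tcp_pos'],s['width'],s['ft_force'],s['ft_torque'])
    c=np.array([482,42.5])
    for y in ys: print(y,end=' ');go((*(c-25*np.array([np.cos(y),np.sin(y)])),67),y)
E
python3 -c "
from h import *
arc(.18,.3,.42,.54,.65)"
```

```text
9.1667 [452.11144421  40.49425348  62.76890139] 15.649159095653797 [-0.54500415  0.9317518   5.81995841] [0.10028315 0.25445336 0.02168851]
0.18 tool yaw 0.056 shift [ 0.0051  0.0028 -0.0043] turn [-0.001  0.011 -0.124] F [-0.5  0.9  5.8]
0.3 tool yaw 0.056 shift [ 0.0056  0.0057 -0.0043] turn [-0.001  0.011 -0.244] F [-0.5  0.9  5.8]
0.42 tool yaw 0.056 shift [ 0.0065  0.0086 -0.0043] turn [-0.002  0.011 -0.364] F [-0.5  0.9  5.8]
0.54 tool yaw 0.056 shift [ 0.0078  0.0113 -0.0043] turn [-0.003  0.011 -0.484] F [-0.5  0.9  5.8]
0.65 tool yaw 0.056 shift [ 0.0092  0.0137 -0.0043] turn [-0.003  0.011 -0.594] F [-0.5  0.9  5.8]
```

The descent overshot and the wrist force read 155 N against the 120 N limit, which may count as a failure. I'd worked out that shift from a mid-motion reading. I'll continue with the fingers raised off the leaf and slower moves.

>>> {"name": "drive_tool", "arguments": {"series": [[0.0,0,-0.004,0,0.01,0],[0.0045,0.0028,-0.004,0,0.01,-0.124],[0.0056,0.0057,-0.004,0,0.01,-0.244],[0.0065,0.0086,-0.004,0,0.01,-0.364],[0.0078,0.0113,-0.004,0,0.01,-0.484]]}}

```text
t: 9.58
tcp_pos: [457.1, 28.0, 65.8]
tcp_rot: [-3.024, -0.845, 0.012]
ft_force: [-6.9, -2.9, 3.5]
width: 15.6
finger_force: 8.1
```

```bash
python3 -c "
from h import *
arc(.65,.77,.89,1.01,1.12)"
```

```text
9.5833 [457.05926311  27.97862361  65.84340693] 15.560842015763725 [-6.90876485 -2.85780592  3.48260613] [-0.68273758  1.38171898 -0.00920018]
0.65 tool yaw 0.545 shift [ 0.004   0.0031 -0.0012] turn [-0.004  0.007 -0.105] F [-6.9 -2.9  3.5]
0.77 tool yaw 0.545 shift [ 0.0045  0.0061 -0.0012] turn [-0.005  0.006 -0.225] F [-6.9 -2.9  3.5]
0.89 tool yaw 0.545 shift [ 0.0053  0.009  -0.0012] turn [-0.005  0.006 -0.345] F [-6.9 -2.9  3.5]
1.01 tool yaw 0.545 shift [ 0.0065  0.0117 -0.0012] turn [-0.005  0.006 -0.465] F [-6.9 -2.9  3.5]
1.12 tool yaw 0.545 shift [ 0.0079  0.0141 -0.0013] turn [-0.006  0.005 -0.575] F [-6.9 -2.9  3.5]
```

>>> {"name": "drive_tool", "arguments": {"series": [[0.001,0.0031,0,0,0,-0.105],[0.0015,0.0061,0,0,0,-0.225],[0.0023,0.009,0,0,0,-0.345],[0.0035,0.0117,0,0,0,-0.465],[0.005,0.0141,0,0,0,-0.575]]}}

```text
t: 10.0
tcp_pos: [469.2, 16.5, 65.8]
tcp_rot: [-2.661, -1.665, 0.011]
ft_force: [-3.7, -7.5, 1.0]
width: 15.3
finger_force: 8.2
```

```bash
python3 -c "
from h import *
arc(1.2,1.3,1.42,1.53,1.62)"
```

```text
10.0 [469.22188191  16.49167888  65.82032187] 15.273113147970657 [-3.67265158 -7.46898338  1.00174484] [-1.86312704  0.77882004 -0.09994274]
1.2 tool yaw 1.118 shift [ 0.0041  0.0022 -0.0012] turn [-0.006  0.005 -0.082] F [-3.7 -7.5  1. ]
1.3 tool yaw 1.118 shift [ 0.0044  0.0046 -0.0012] turn [-0.006  0.004 -0.182] F [-3.7 -7.5  1. ]
1.42 tool yaw 1.118 shift [ 0.0051  0.0075 -0.0012] turn [-0.006  0.004 -0.302] F [-3.7 -7.5  1. ]
1.53 tool yaw 1.118 shift [ 0.0061  0.0101 -0.0013] turn [-0.006  0.004 -0.412] F [-3.7 -7.5  1. ]
1.62 tool yaw 1.118 shift [ 0.0071  0.0121 -0.0013] turn [-0.007  0.003 -0.502] F [-3.7 -7.5  1. ]
```

>>> {"name": "drive_tool", "arguments": {"series": [[0.001,0.0022,0,0,0,-0.082],[0.0014,0.0046,0,0,0,-0.182],[0.0021,0.0075,0,0,0,-0.302],[0.0031,0.0101,0,0,0,-0.412],[0.0041,0.0119,0,0,0,-0.492]]}}

```text
t: 10.42
tcp_pos: [483.0, 13.3, 65.9]
tcp_rot: [-2.178, -2.262, 0.01]
ft_force: [-0.8, -12.5, 0.3]
width: 15.3
finger_force: 8.3
```

>>> {"name": "drive_tool", "arguments": {"series": [[0,0,0,0,0,0],[0,0,0,0,0,0],[0,0,0,0,0,0],[0,0,0,0,0,0]], "fingers": 0.4}}

```text
t: 10.75
tcp_pos: [484.8, 19.0, 66.9]
tcp_rot: [-2.18, -2.259, -0.002]
ft_force: [-0.3, -0.6, 0.5]
width: 34.5
finger_force: 0.0
```

>>> {"name": "drive_tool", "arguments": {"series": [[0,0,-0.02,0,0,0],[0,0,-0.05,0,0,0],[0,0,-0.09,0,0,0],[0,0,-0.12,0,0,0],[0,0,-0.12,0,0,0]]}}

```text
t: 11.17
tcp_pos: [488.5, 19.6, 192.7]
tcp_rot: [2.177, 2.258, 0.013]
ft_force: [1.0, 0.1, -0.4]
width: 34.9
finger_force: 0.0
```

Run:
```python
from h import *
s=ctrl.observe();print(s['t'],s['tcp_pos'],s['width'],s['ft_force'])
im=cv2.resize(viewer.capture('wrist')[:,:,::-1],(480,300))
i2=cv2.resize(viewer.capture('side')[:,:,::-1][130:280,240:400],(320,300))
cv2.imwrite('pics/c7.png',np.hstack([im,i2]))
```

```text
11.1667 [488.47354612  19.59621643 192.69131639] 34.915693478332145 [ 1.0498063   0.07599219 -0.39625408]
```

View pics/c7.png

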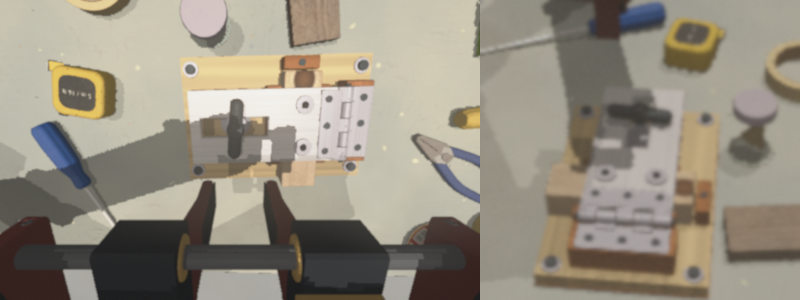

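The bar is crosswise over the slot (235,128), the leaf is flat, the blank is in its nest, and the jar and offcut haven't moved. I'll hand it in.

```bash
python3 -c "
from plant import workorder
print(workorder.sign_off())"
```

```text
the job is handed in; nothing more can be done
None
```

The leaf is down, the T-head is crosswise over the slot, and the job is handed in; but the wrist force briefly read about 155 N (limit 120 N) on one descent, so the attempt may be judged a failure, and sign-off gave no verdict.

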